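# Tidy the gift-wrapping station

### The arm

A 7-joint arm with a two-finger parallel gripper is mounted at the origin on a cart in front of the work surface, level with it; the furniture and walls round the work are solid. World frame = base frame: x ahead of the robot, y to its left, z up, the work surface at z = 0. Lengths are in m, angles in degrees, forces in N, time in s.
With the tool pointing down it reaches from about 0.4 to 0.925 m from the base axis. Payload 4.1 kg.
Tool frame: the origin (TCP) lies midway between the tips of the shut fingers; the grasp point (between the pads) lies 19 mm behind it; z points along the fingers, y is the line along which they close (so a half turn about z gives the same grasp; the last joint's range is limited). The gripper opens to 85 mm and grips with 20 to 120 N. Pads are 22 mm wide; open, the fingers measure 114 mm over their backs; the gripper's body (76 mm by 85 mm) begins 54 mm behind the grasp point. The pads swing forward as they close: fully open they stand 13 mm farther back than shut.
Start: joints at [-74.485, 22.827, 2.584, 88.041, -1.071, 69.15, -2.905], TCP at [0.235, 0.606, 0.231] pointing down, gripper open.
Joint ranges: [-161.44, 161.44], [-28.35, 127.94], [-78.24, 83.42], [0, 140.83], [-78.03, 258.03], [13.02, 114.36], [-168.23, 168.23]. Speed limits (degrees/s): [147.25, 147.25, 180, 180, 180, 180, 180].

### API

Orientations are given as [roll, pitch, yaw] about the fixed x, y, z axes, in that order (R = Rz(yaw) Ry(pitch) Rx(roll)).
In Python, from plant import env, imaging, job gives the robot as it stands.
- The arm moves only by the tool jog_arm, never from a script. Its argument "moves" is a list of rows, each a list of 5 numbers: the shift along the tool's x, y, z in mm, then the turn about the tool's z in rad, then the finger opening in mm, from 0 to 85.4. A call has 1 to 8 rows; each row shifts and turns the commanded pose from where the row before left it, along the tool's axes as they then stand; what a row does not reach is not made up. A row lasts 1/10 s, in which the tool goes at most 50 mm and 8.59 degrees, less where a joint would pass 70% of its speed; a pose out of reach is approached as far as the arm can. A call is refused whole if a number of a shift passes 50 or a number of a turn 0.15, either way. A call with a gripper value outside its range is refused whole. The fingers move at their own pace and stop on an object; "squeeze" is the grip in N (left out, the last holds). Time passes only in rows, so rows that do not move let the fingers close. It gives the time, the measured TCP pose, the force, the opening and the grip force at its end, in the units of the state.
- env.observe(): the state, without advancing time (a new reading comes with each control period).
- imaging.get_image(name): name is "scene" or "top" or "wrist"; returns a dict with "color" (480x640x3 uint8, red, green, blue), "z_map" (480x640 float32, m along the optical axis (not along the pixel's ray), 0 where there is no reading), "intrinsics" (3x3 intrinsics, pixels), "R" (3x3) and "t" (3): a world point X has camera coordinates R X + t. Camera axes: x right, y down, z forward; pixel columns grow to the right and rows downward; lengths in m; the calibration is good to about 2 mm. The wrist camera is an equidistant fisheye: a pixel r from the principal point sees the ray r / f radians off the axis. A picture is of the moment at which its call begins.
- job.sign_off(): hands the job in; it is judged then, once.
The state is a dict: "clock": time; "q": joint angles; "qvel": joint speeds; "joint_efforts": joint torques, N m; "ee_pos": TCP position; "tcp_rot": TCP orientation; "ft_force": force on the tool from outside, world axes, zero at the start; "ft_torque": the same for the moment, N m; "gripper_width": finger opening in m; "grip_force": force on a finger pad.
Only numpy, scipy, OpenCV 4.12 (cv2) and the standard library are available. Lean on these libraries where they do the work, as an engineer would, in place of code of your own. Each camera call takes 0.05 s, during which the arm holds its last target. There are 200 camera calls.

### The job

Tidy the gift-wrapping station: put the round tin, the roll of tape, the hand stamp and the brown carton each into the tray made for its shape and size. The tin goes in the large round tray, the tape in the small round one, the carton in the large oblong one and the stamp in the small oblong one. Each must end right way up and resting flat on its tray's floor, wholly inside the rim.

Things in the scene. Friction and masses are not known exactly. Their poses are not given: they have to be found in the camera images.
- tin_mid (a point): Round tin with a pale gold lid and teal band, 62 mm diameter (solid to 60), 75 mm high, standing upright. This point is its centre, 37.5 mm above its underside; z up along its axis.
- tape_mid (a point): Roll of gold tape lying flat, 52 mm outer diameter, 18 mm high, hole of about 20 mm. This point is its centre, 9 mm above its underside; z up along its axis.
- stamp_mid (a point): Wooden hand stamp standing upright: oblong foot 20 mm (x) by 42 mm (y) and 12 mm high, above it an upright round handle up to 24 mm thick; 60 mm high over all. This point is on the handle's axis, 30 mm above the underside; z up.
- box_mid (a point): Closed brown carton lying flat, 62 mm (x) by 110 mm (y), 34 mm high. This point is its centre, 17 mm above its underside; x across the short side, y along the long side, z up.
- tin_floor (a point): Dark wooden tray fixed to the counter, cork lining; the large round one, inside diameter 84 mm, outside 94 mm; floor surface 4 mm above the counter, rim top 10 mm above the counter (6 mm lip), wall 5 mm. This point is the centre of the floor surface. z up.
- tape_floor (a point): Dark wooden tray fixed to the counter, cork lining; the small round one, inside diameter 68 mm, outside 78 mm; floor surface 4 mm above the counter, rim top 10 mm above the counter (6 mm lip), wall 5 mm. This point is the centre of the floor surface. z up.
- stamp_floor (a point): Dark wooden tray fixed to the counter, cork lining; the small oblong one, inside 42 by 62 mm, outside 52 by 72 mm; floor surface 4 mm above the counter, rim top 10 mm above the counter (6 mm lip), wall 5 mm. This point is the centre of the floor surface. x and y along the tray's short and long sides, z up.
- box_floor (a point): Dark wooden tray fixed to the counter, cork lining; the large oblong one, inside 82 by 130 mm, outside 92 by 140 mm; floor surface 4 mm above the counter, rim top 10 mm above the counter (6 mm lip), wall 5 mm. This point is the centre of the floor surface. x and y along the tray's short and long sides, z up.
- bar_cutter: Bystander, fixed, not to be handled: board about 130 by 340 mm, 26 mm high, with a half-raised lever blade along its edge nearest the robot. The blade climbs from a pivot at the board's left front corner to a wooden handle, 190 to 253 mm above the counter, that ends 0.21 m right of this origin. Carry things across it well above 253 mm. Origin on the board's underside, 0.07 m right of its middle.

How it is judged (in metres and radians):
At the end, for the whole second after the job is handed in: Tin, tape, stamp and carton each rest at once in their own tray: centre within 16 mm of the tray's centre seen from above, underside within 3 mm of the tray's floor, within 0.12 rad of upright, and at rest (slower than 0.02 m/s) (horizontal distance between tin_mid and tin_floor below 0.016 m and z of tin_mid in the frame of tin_floor between 0.0345 and 0.0405 m and angle between each of tin_mid, tape_mid, stamp_mid, box_mid's own z axis and vertical below 0.12 rad and linear speed of each of tin, tape, stamp, box below 0.02 m/s and horizontal distance between tape_mid and tape_floor below 0.016 m and z of tape_mid in the frame of tape_floor between 0.006 and 0.012 m and horizontal distance between stamp_mid and stamp_floor below 0.016 m and z of stamp_mid in the frame of stamp_floor between 0.027 and 0.033 m and horizontal distance between box_mid and box_floor below 0.016 m and z of box_mid in the frame of box_floor between 0.014 and 0.02 m); the robot touches nothing.
It also fails if it takes over 144 s, if anything falls off the work surface, if the arm or the gripper's body presses on something with over 40 N, if the wrist force passes 120 N, or if a joint passes its speed limit or range.

## Working session

There is one attempt and no reset: what is moved stays moved. The work goes in short steps, Python scripts to look and compute and a tool call to move; the robot and the scene stay as the last step left them, time stands still between calls to the robot, and variables do not carry over. Pictures are saved under pics/ and viewed, at most 17 in all, crops included, and the job is handed in when it is done.

Besides the shell and the picture viewer there is one more tool, called after "Request:" as name(argument=value, ...) on one line, values as JSON. jog_arm: Moves the arm, as the interface text tells. Its arguments: {"type":"object","properties":{"moves":{"type":"array","items":{"type":"array","items":{"type":"number"}}},"squeeze":{"type":"number"}},"required":["moves"]}

```bash
mkdir -p pics; ls; python3 - <<'E'
from plant import env, imaging
import cv2, numpy as np
s=env.observe(); print({k:np.round(v,3) for k,v in s.items()})
for n in ("scene","top"):
    d=imaging.get_image(n); np.savez(f"pics/{n}0.npz",**d)
    cv2.imwrite(f"pics/{n}0.png",d["color"][:,:,::-1]); print(n,d["intrinsics"],-d["R"].T@d["t"],d["R"])
E
```

```text
pics
{'clock': np.float64(0.0), 'q': array([-74.485,  22.872,   2.583,  88.114,  -1.071,  69.152,  -2.904]), 'qvel': array([ 0.022,  0.032, -0.113,  0.07 , -0.025, -0.073, -0.112]), 'joint_efforts': array([-0.0000e+00, -4.7514e+01,  1.3650e+00, -2.5422e+01,  1.2000e-02,
        9.0000e-03, -0.0000e+00]), 'ee_pos': array([0.235, 0.605, 0.23 ]), 'tcp_rot': array([-1.79886e+02,  9.00000e-03,  1.58818e+02]), 'ft_force': array([-0.007,  0.299, -0.966]), 'ft_torque': array([-0.002,  0.068,  0.009]), 'grip_force': np.float64(0.0), 'gripper_width': np.float64(0.086)}
scene [[613.73357878   0.         319.85269548]
 [  0.         613.73357878 235.53708244]
 [  0.           0.           1.        ]] [ 0.04217706 -0.84527197  0.87176995] [[ 0.86660921 -0.4987596  -0.01507767]
 [-0.32274109 -0.53721484 -0.77925503]
 [ 0.38056098  0.68017577 -0.62652554]]
top [[450.54590374   0.         314.67863849]
 [  0.         450.54590374 240.60896389]
 [  0.           0.           1.        ]] [0.44381034 0.02537002 1.23109725] [[-0.01149759 -0.99993049 -0.00261158]
 [-0.99568176  0.01168927 -0.09209342]
 [ 0.09211754  0.00154145 -0.99574695]]
```

View pics/top0.png

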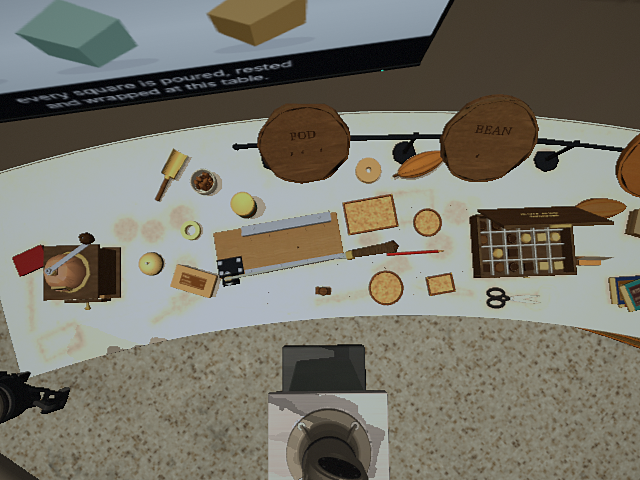

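View pics/scene0.png

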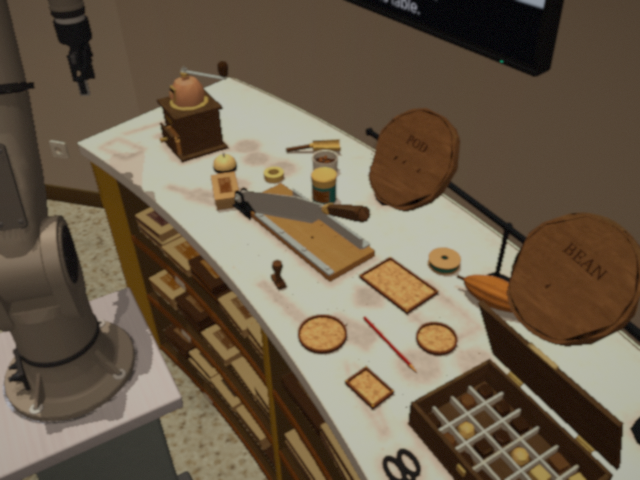

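The top view shows the carton at (193,280), the tape at (192,230), the tin at (244,205) and the stamp at (323,291). The trays are at (371,215) large oblong, (427,222) small round, (386,288) large round and (441,285) small oblong. The tan ring at (369,170) and the knob at (150,263) look like decoys. The cutter lies across the middle, with its handle near (375,248).

```bash
cat > h.py <<'E'
import numpy as np, cv2
def world(d):
    """world point of every pixel from the depth map (pinhole views)"""
    K=d["intrinsics"]; h,w=d["z_map"].shape; u,v=np.meshgrid(np.arange(w),np.arange(h)); z=d["z_map"]
    P=np.stack([(u-K[0,2])/K[0,0]*z,(v-K[1,2])/K[1,1]*z,z],-1)
    return (P-d["t"])@d["R"]
def ray(d,uv,z):
    """pixels (pinhole) to the plane at height z"""
    K=d["intrinsics"]; uv=np.atleast_2d(uv).astype(float)
    r=np.c_[(uv-K[:2,2])/K[0,0],np.ones(len(uv))]@d["R"]; c=-d["R"].T@d["t"]
    return (c+r*((z-c[2])/r[:,2:]))[:,:2]
def comp(mask,seed,rad=30):
    """contour of the mask component nearest the seed"""
    n,l,st,ce=cv2.connectedComponentsWithStats(mask.astype(np.uint8))
    i=[k for k in range(1,n) if st[k,4]>15]
    k=min(i,key=lambda k:np.hypot(*(ce[k]-seed)))
    m=(l==k).astype(np.uint8)
    return max(cv2.findContours(m,0,1)[0],key=cv2.contourArea)[:,0], st[k]
def rect(P):
    (c,wh,a)=cv2.minAreaRect((P*1000).astype(np.float32))
    return np.round(c,1),np.round(wh,1),round(a,1)
E
python3 - <<'E'
from h import *
d=dict(np.load("pics/top0.npz")); W=world(d); Z=W[...,2]; hsv=cv2.cvtColor(d["color"],cv2.COLOR_RGB2HSV)
for n,s,lo,hi,zt in [("tin",(244,205),.05,.1,.075),("tape",(192,230),.009,.04,.018),("ring2",(369,170),.009,.08,.02),("stamp_top",(323,291),.03,.08,.055),("stamp_all",(323,291),.008,.08,.03),("box",(193,280),.02,.05,.034),("knob",(150,263),.02,.1,.06)]:
    c,st=comp((Z>lo)&(Z<hi),s); r=rect(ray(d,c,zt)); 
    x,y,w,h,_=st; zz=Z[y:y+h,x:x+w]; print(n,st,*r,"zmax",zz.max().round(3),"bgr",d["color"][s[1],s[0]])
for n,s in [("Tbox",(371,215)),("Ttape",(427,222)),("Ttin",(386,288)),("Tstamp",(441,285))]:
    c,st=comp((hsv[...,1]>70)&(hsv[...,2]>120)&(Z<.03),s); print(n,st,*rect(ray(d,c,.004)))
    c,st=comp((hsv[...,1]>70)&(Z<.03),s); print(n+' outer',*rect(ray(d,c,.008)))
a=cv2.resize(d["color"][140:320,120:320,::-1],None,fx=4,fy=3.3,interpolation=2); a=a[:600]
cv2.imwrite("pics/c1.png",a)
print("cutter max",np.nanmax(Z[230:300,210:450]), (Z[0:300]>.26).sum())
E
```

```text
tin [230 192  25  24 473] [649.9 214.8] [62.6 60.5] 89.3 zmax 1.231 bgr [175 176  97]
tape [180 221  20  19 220] [589.  366.3] [51.8 49.1] 89.3 zmax 1.231 bgr [174 183 183]
ring2 [356 157  25  25 461] [ 751.2 -121.1] [65.7 67.1] 88.9 zmax 1.231 bgr [178 179 167]
stamp_top [319 287   9   9  66] [421.1   7.1] [20.8 20.6] 89.3 zmax 0.062 bgr [79 51 29]
stamp_all [315 287  16   9 121] [420.6   8. ] [39.8 21.1] 89.3 zmax 0.062 bgr [79 51 29]
box [170 264  47  34 997] [451.8 350.2] [113.   62.4] 73.1 zmax 1.231 bgr [105  61  23]
knob [138 253  23  22 361] [498.5 459.2] [54.  55.3] 36.8 zmax 1.231 bgr [175 185 139]
Tbox [ 345  196   51   39 1383] [ 628.1 -123.1] [ 87.4 134.1] 9.6
Tbox outer [ 628.2 -125.5] [ 92.5 139.6] 9.6
Ttape [415 211  25  24 454] [ 603.7 -281.5] [66.  63.6] 89.3
Ttape outer [ 603.9 -281.2] [74.9 74.6] 43.5
Ttin [371 272  30  31 724] [ 429.  -163.1] [78.5 81. ] 88.7
Ttin outer [ 427.7 -163.7] [91.9 88.6] 89.3
Tstamp [426 275  27  19 342] [ 437.5 -308.8] [44.6 64.4] 8.7
Tstamp outer [ 435.3 -310.7] [52.  71.8] 10.6
cutter max 1.2310972540465717 55784
```

View pics/c1.png

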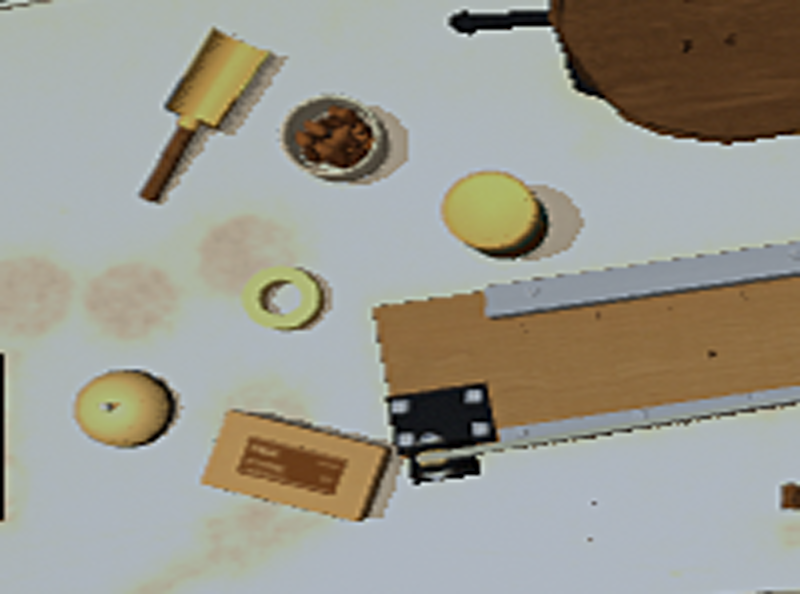

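The crop confirms the gold ring at (284,298) is the tape, the carton is at (297,465) and the tin at (490,212). The domed knob at (125,408) is a bystander. Next I check the tall obstacles (lever handle, signs), and I start moving to the tape.

```bash
python3 - <<'E'
from h import *
for n in("top","scene"):
    d=dict(np.load(f"pics/{n}0.npz")); W=world(d); W[d["z_map"]==0]=np.nan
    P=W.reshape(-1,3); P=P[~np.isnan(P[:,0])&(P[:,0]>.35)&(P[:,0]<1)&(abs(P[:,1])<.6)]
    for lo,hi in [(.05,.1),(.1,.15),(.15,.2),(.2,.3),(.3,.45),(.45,.8)]:
        q=P[(P[:,2]>lo)&(P[:,2]<hi)]
        for y0 in np.arange(-.45,.5,.1):
            s=q[abs(q[:,1]-y0)<.05]
            if len(s)>8: print(n,lo,hi,"y",y0.round(2),"x",np.percentile(s[:,0],[2,98]).round(3),len(s))
E
```

```text
top 0.05 0.1 y -0.45 x [0.452 0.708] 457
top 0.05 0.1 y -0.35 x [0.501 0.923] 533
top 0.05 0.1 y -0.25 x [0.739 0.925] 621
top 0.05 0.1 y -0.15 x [0.922 0.926] 280
top 0.05 0.1 y -0.05 x [0.607 0.924] 332
top 0.05 0.1 y 0.05 x [0.418 0.92 ] 586
top 0.05 0.1 y 0.15 x [0.469 0.913] 513
top 0.05 0.1 y 0.25 x [0.445 0.904] 848
top 0.05 0.1 y 0.35 x [0.878 0.893] 296
top 0.05 0.1 y 0.45 x [0.861 0.878] 293
top 0.1 0.15 y -0.45 x [0.6   0.918] 1208
top 0.1 0.15 y -0.35 x [0.611 0.923] 1234
top 0.1 0.15 y -0.25 x [0.75  0.925] 420
top 0.1 0.15 y -0.15 x [0.922 0.926] 328
top 0.1 0.15 y -0.05 x [0.724 0.924] 692
top 0.1 0.15 y 0.05 x [0.486 0.919] 1154
top 0.1 0.15 y 0.15 x [0.469 0.913] 754
top 0.1 0.15 y 0.25 x [0.775 0.905] 339
top 0.1 0.15 y 0.35 x [0.878 0.893] 334
top 0.1 0.15 y 0.45 x [0.861 0.878] 344
top 0.15 0.2 y -0.45 x [0.581 0.918] 1669
top 0.15 0.2 y -0.35 x [0.59  0.923] 1473
top 0.15 0.2 y -0.25 x [0.767 0.925] 804
top 0.15 0.2 y -0.15 x [0.791 0.926] 579
top 0.15 0.2 y -0.05 x [0.499 0.924] 1082
top 0.15 0.2 y 0.05 x [0.489 0.919] 1345
top 0.15 0.2 y 0.15 x [0.753 0.913] 93
[... 2920 characters left out ...]
 0.878] 986
scene 0.3 0.45 y -0.35 x [0.915 0.922] 1876
scene 0.3 0.45 y -0.25 x [0.918 0.924] 4222
scene 0.3 0.45 y -0.15 x [0.835 0.925] 3823
scene 0.3 0.45 y -0.05 x [0.822 0.923] 2118
scene 0.3 0.45 y 0.05 x [0.809 0.919] 1788
scene 0.3 0.45 y 0.15 x [0.796 0.912] 1499
scene 0.3 0.45 y 0.25 x [0.784 0.904] 1256
scene 0.3 0.45 y 0.35 x [0.78  0.892] 856
scene 0.3 0.45 y 0.45 x [0.858 0.878] 763
scene 0.45 0.8 y -0.35 x [0.916 0.923] 69
scene 0.45 0.8 y -0.25 x [0.918 0.924] 3345
scene 0.45 0.8 y -0.15 x [0.831 0.924] 4619
scene 0.45 0.8 y -0.05 x [0.819 0.834] 1856
scene 0.45 0.8 y 0.05 x [0.807 0.821] 1005
scene 0.45 0.8 y 0.15 x [0.795 0.809] 395
scene 0.45 0.8 y 0.25 x [0.791 0.797] 27
```

Request:
jog_arm(moves=[[0,0,-40,0,75],[0,0,-40,0,75]])

```text
clock: 0.3
ee_pos: [0.2345, 0.6049, 0.3101]
tcp_rot: [-179.7, 0.0, 158.8]
ft_force: [0.5, 1.3, 0.5]
gripper_width: 0.0749
grip_force: 0.0
```

Request:
jog_arm(moves=[[0,0,0,0.13,75],[0,0,0,0.13,75],[0,0,0,0.13,75],[0,0,0,0.13,75],[0,0,0,0.13,75],[-40,18,0,0,75],[-40,18,0,0,75],[-40,18,0,0,75]])

```text
clock: 1.1
ee_pos: [0.3445, 0.5311, 0.3107]
tcp_rot: [-180.0, 0.0, 121.6]
ft_force: [0.5, 0.6, 0.3]
gripper_width: 0.0751
grip_force: 0.0
```

Request:
jog_arm(moves=[[-40,18,0,0,75],[-40,18,0,0,75],[-40,18,0,0,75],[-40,18,20,0,75],[-40,18,20,0,75],[-40,18,20,0,75],[-28,14,20,0,75],[0,0,0,0,75]])

```text
clock: 1.9
ee_pos: [0.5909, 0.3604, 0.2269]
tcp_rot: [-179.6, 0.3, 121.1]
ft_force: [0.0, -0.4, -0.3]
gripper_width: 0.0751
grip_force: 0.0
```

```bash
cat >> h.py <<'E'
def wray(d,uv,z):
    """wrist (equidistant fisheye) pixels to the plane at height z"""
    K=d["intrinsics"]; p=(np.atleast_2d(uv).astype(float)-K[:2,2])/K[0,0]; r=np.hypot(*p.T)[:,None]
    v=np.c_[p*np.sinc(r/np.pi),np.cos(r)]@d["R"]; c=-d["R"].T@d["t"]
    return (c+v*((z-c[2])/v[:,2:]))[:,:2]
def wpix(d,X):
    """world point to wrist pixel"""
    c=d["R"]@np.asarray(X)+d["t"]; r=np.hypot(c[0],c[1]); return d["intrinsics"][:2,2]+d["intrinsics"][0,0]*np.arctan2(r,c[2])*c[:2]/r
def go(s,x,y,z,yaw=None):
    """tool-axis shifts (mm) and turn (rad) from the state to a world TCP target (m), turn first"""
    y0=s["tcp_rot"][2]; yaw=y0 if yaw is None else yaw; turn=(y0-yaw+180)%360-180
    a=np.radians(yaw); dx,dy,dz=(np.array([x,y,z])-s["ee_pos"])*1000
    print("shift",np.round([dx*np.cos(a)+dy*np.sin(a),dx*np.sin(a)-dy*np.cos(a),-dz],1),"turn",round(np.radians(turn),3))
def snap(name):
    from plant import imaging
    d=imaging.get_image("wrist"); cv2.imwrite(f"pics/{name}.png",d["color"][:,:,::-1]); np.savez(f"pics/{name}.npz",**d); return d
E
python3 - <<'E'
from h import *; from plant import env
d=snap("w1"); s=env.observe(); print(s["ee_pos"],s["tcp_rot"],d["intrinsics"],wpix(d,[.589,.366,.018]))
go(s,.589,.366,.1)
E
```

```text
[0.58907231 0.36397277 0.22860117] [-1.79732849e+02  1.14398791e-01  1.21265058e+02] [[371.64829954   0.         318.03931509]
 [  0.         371.64829954 241.94951775]
 [  0.           0.           1.        ]] [320.54169174 200.46380458]
shift [  1.8   1.  128.6] turn 0.0
```

View pics/w1.png

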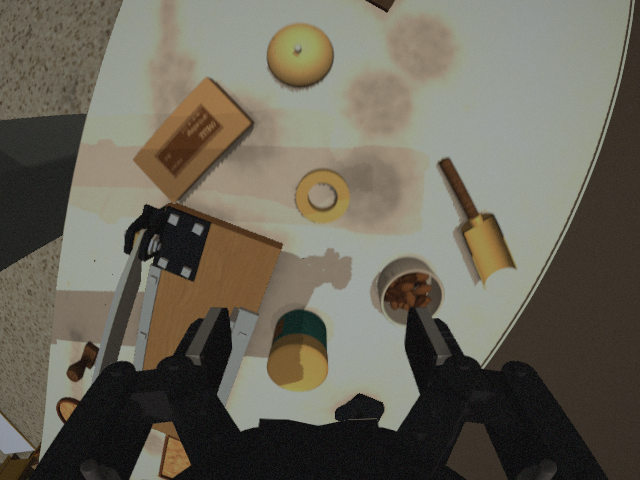

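The wrist view shows the tape at (322,196), the carton at (193,140), the tin at (299,350) and a cup at (411,290). I measure the tape and carton in this view.

```bash
python3 - <<'E'
from h import *; from plant import env
d=dict(np.load("pics/w1.npz")); s=env.observe(); hsv=cv2.cvtColor(d["color"],cv2.COLOR_RGB2HSV)
m=(hsv[...,1]>110)&(hsv[...,2]>90)
for n,seed,z in [("tape",(322,196),.018),("box",(193,140),.034)]:
    c,st=comp(m,seed); print(n,st,*rect(wray(d,c,z)))
E
```

```text
tape [ 296  170   54   53 1601] [588.5 370.4] [51.2 51.4] 31.2
box [ 134   78  117  126 5397] [451.3 355.6] [110.7  60.9] 73.1
```

Request:
jog_arm(moves=[[2,1,40,0,75],[0,0,40,0,75],[0,0,30,0,75],[0,0,0,0,68],[0,0,0,0,68]])

```text
clock: 2.45
ee_pos: [0.5873, 0.3714, 0.1221]
tcp_rot: [180.0, -0.0, 121.7]
ft_force: [0.7, -0.0, 1.1]
gripper_width: 0.0678
grip_force: 0.0
```

```bash
python3 - <<'E'
from h import *; from plant import env
d=snap("w2"); s=env.observe(); hsv=cv2.cvtColor(d["color"],cv2.COLOR_RGB2HSV)
m=(hsv[...,1]>110)&(hsv[...,2]>90)
c,st=comp(m,wpix(d,[.589,.368,.018])); r=rect(wray(d,c,.018)); print(st,*r,s["ee_pos"],s["tcp_rot"])
go(s,r[0][0]/1e3,r[0][1]/1e3,.005)
E
```

```text
[ 282  207   74   74 3100] [589.8 369.5] [52.8 52.2] 65.9 [0.58845092 0.37160615 0.12358056] [ 1.79799737e+02 -3.96412753e-02  1.21648392e+02]
shift [ -2.5   0.  118.6] turn 0.0
```

Request:
jog_arm(moves=[[-2.5,0,45,0,68],[0,0,40,0,68],[0,0,20,0,68],[0,0,12,0,68],[0,0,0,0,68],[0,0,0,0,40],[0,0,0,0,40],[0,0,0,0,40]], squeeze=40)

```text
clock: 3.3
ee_pos: [0.5912, 0.3691, 0.0073]
tcp_rot: [179.7, -0.0, 121.6]
ft_force: [-0.3, 0.5, 7.2]
gripper_width: 0.0496
grip_force: 42.0
```

Request:
jog_arm(moves=[[0,0,0,0,40],[0,0,0,0,40],[0,0,-20,0,40],[0,0,-40,0,40],[0,0,-40,0,40],[0,0,0,0,40]])

```text
clock: 3.9
ee_pos: [0.5937, 0.3701, 0.1123]
tcp_rot: [179.2, -0.0, 121.6]
ft_force: [1.3, 1.0, -0.0]
gripper_width: 0.0493
grip_force: 41.7
```

```bash
python3 - <<'E'
from h import *; from plant import env
snap("w3"); s=env.observe(); print(s["ee_pos"],s["gripper_width"],s["grip_force"])
go(s,.604,-.281,.33); go(s,.604,-.281,.33,64)
E
```

```text
[0.59179939 0.36914461 0.1090986 ] 0.04942709793531248 41.653520827239845
shift [-560.4 -329.9 -220.9] turn 0.0
shift [-579.   296.  -220.9] turn 1.005
```

View pics/w3.png

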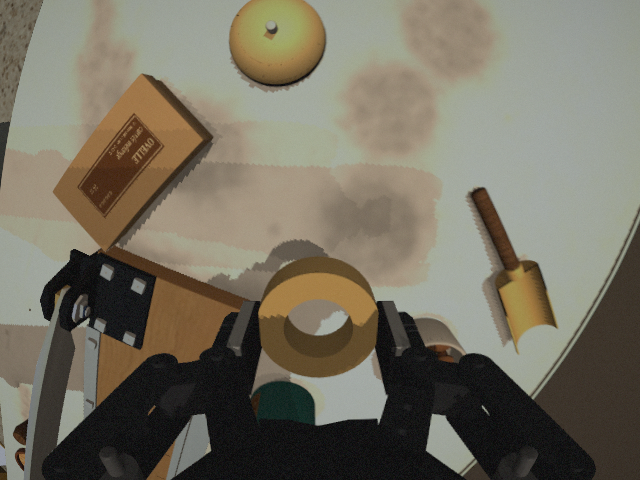

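The wrist picture shows the tape held between the pads at (318,316). I lift it and carry it to the small round tray.

Request:
jog_arm(moves=[[0,0,-45,0,40],[0,0,-45,0,40],[0,0,-45,0,40],[0,0,-45,0,40],[0,0,-40,0,40],[-40,-23.5,0,0,40],[-40,-23.5,0,0,40],[-40,-23.5,0,0,40]])

```text
clock: 4.75
ee_pos: [0.5913, 0.2271, 0.3235]
tcp_rot: [-179.9, -0.0, 121.6]
ft_force: [1.1, 0.1, 1.5]
gripper_width: 0.0493
grip_force: 41.8
```

Request:
jog_arm(moves=[[-40,-23.5,0,0,40],[-40,-23.5,0,0,40],[-40,-23.5,0,0,40],[-40,-23.5,0,0,40],[-40,-23.5,0,0,40],[-40,-23.5,0,0,40],[-40,-23.5,0,0,40],[-40,-23.5,0,0,40]])

```text
clock: 5.55
ee_pos: [0.5986, -0.1439, 0.3233]
tcp_rot: [-180.0, -0.1, 121.6]
ft_force: [1.1, 0.6, 0.1]
gripper_width: 0.0494
grip_force: 41.8
```

```bash
python3 - <<'E'
from h import *; from plant import env
s=env.observe(); print(s["ee_pos"],s["tcp_rot"],s["gripper_width"],s["q"].round())
go(s,.604,-.281,.2)
E
```

```text
[ 0.59855746 -0.14393671  0.32334492] [-1.79955387e+02 -7.27139217e-02  1.21593503e+02] 0.04940005780408184 [-13.  18.  30.  86.  -9.  78.  49.]
shift [-119.6  -67.2  123.3] turn 0.0
```

Request:
jog_arm(moves=[[-40,-22.5,0,0,40],[-40,-22.5,0,0,40],[-39.5,-22,20,0,40],[0,0,40,0,40],[0,0,40,0,40],[0,0,0,0,40],[0,0,0,0,40]])

```text
clock: 6.25
ee_pos: [0.6046, -0.2787, 0.2238]
tcp_rot: [-179.9, -0.1, 121.6]
ft_force: [0.2, 0.1, 0.6]
gripper_width: 0.0493
grip_force: 41.8
```

```bash
python3 - <<'E'
from h import *; from plant import env
d=snap("w4"); s=env.observe(); print(s["ee_pos"],s["tcp_rot"],wpix(d,[.604,-.281,.004]))
hsv=cv2.cvtColor(d["color"],cv2.COLOR_RGB2HSV)
for t in (90,120):
  m=(hsv[...,1]>t)&(hsv[...,2]>110)
  c,st=comp(m,wpix(d,[.604,-.281,.004])); print(st,*rect(wray(d,c,.004)))
E
```

```text
[ 0.60560077 -0.27940816  0.22574556] [1.79940725e+02 8.89231975e-02 1.21613131e+02] [316.33320338 206.73871153]
[ 284  172   67   66 3423] [ 603.8 -279.3] [66.  66.9] 32.9
[ 284  172   67   66 3422] [ 603.8 -279.3] [66.  66.9] 32.9
```

View pics/w4.png

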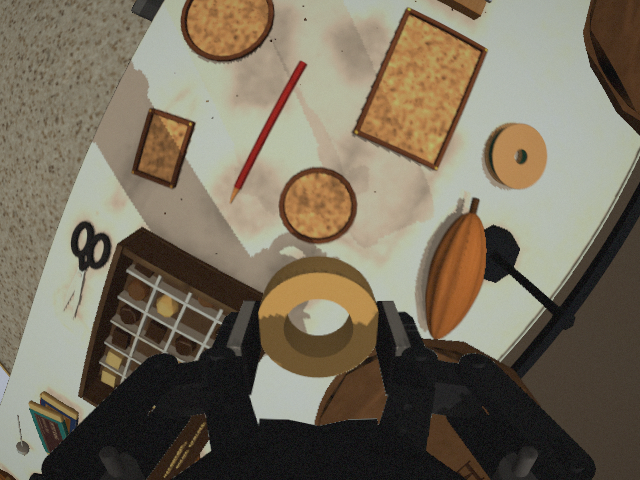

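The wrist view shows the small round tray at (318,205), with the large oblong at (421,88), the small oblong at (164,147) and the large round at (228,15). I check the clearance to the chocolate box lid and measure the other trays in the same picture.

```bash
python3 - <<'E'
from h import *; from plant import env
d=dict(np.load("pics/w4.npz")); hsv=cv2.cvtColor(d["color"],cv2.COLOR_RGB2HSV); m=(hsv[...,1]>90)&(hsv[...,2]>110)
for n,p in [("box",(421,88)),("stamp",(164,147)),("tin",(228,15))]:
    c,st=comp(m,p); print(n,st,*rect(wray(d,c,.004)))
for n in("top","scene"):
    e=dict(np.load(f"pics/{n}0.npz")); P=world(e)[e["z_map"]>0]
    for nm,t in [("tape",(.604,-.28)),("stamp",(.436,-.31)),("box",(.628,-.125)),("tin",(.428,-.163))]:
        r=np.hypot(P[:,0]-t[0],P[:,1]-t[1])
        for lo,hi in [(.04,.1),(.1,.2),(.2,.4)]:
            k=(P[:,2]>lo)&(P[:,2]<hi); i=np.where(k)[0][np.argsort(r[k])[5]]; print(n,nm,lo,hi,r[i].round(3),P[i].round(3))
s=env.observe(); go(s,.6038,-.2795,.0115)
E
```

```text
box [  360    15   121   149 10182] [ 628.5 -123.6] [ 82.8 130.4] 9.6
stamp [ 139  116   49   65 1913] [ 435.  -308.6] [40.2 61.3] 8.9
tin [ 187    0   82   56 3812] [ 432.2 -171.2] [82.1 59.1] 25.5
top tape 0.04 0.1 0.117 [ 0.608 -0.397  0.051]
top tape 0.1 0.2 0.117 [ 0.611 -0.396  0.116]
top tape 0.2 0.4 0.123 [ 0.568 -0.398  0.216]
top stamp 0.04 0.1 0.094 [ 0.46  -0.401  0.059]
top stamp 0.1 0.2 0.165 [ 0.576 -0.397  0.191]
top stamp 0.2 0.4 0.156 [ 0.56  -0.403  0.224]
top box 0.04 0.1 0.116 [ 0.607 -0.011  0.054]
top box 0.1 0.2 0.139 [ 0.723 -0.024  0.103]
top box 0.2 0.4 0.097 [ 0.532 -0.139  0.245]
top tin 0.04 0.1 0.162 [ 0.424 -0.001  0.056]
top tin 0.1 0.2 0.135 [ 0.496 -0.047  0.198]
top tin 0.2 0.4 0.083 [ 0.51  -0.149  0.246]
scene tape 0.04 0.1 0.115 [ 0.618 -0.395  0.073]
scene tape 0.1 0.2 0.116 [ 0.594 -0.396  0.129]
scene tape 0.2 0.4 0.125 [ 0.562 -0.398  0.223]
scene stamp 0.04 0.1 0.09 [ 0.448 -0.4    0.045]
scene stamp 0.1 0.2 0.16 [ 0.567 -0.402  0.2  ]
scene stamp 0.2 0.4 0.152 [ 0.559 -0.399  0.222]
scene box 0.04 0.1 0.114 [ 0.607 -0.013  0.049]
scene box 0.1 0.2 0.134 [ 0.73  -0.038  0.12 ]
scene box 0.2 0.4 0.099 [ 0.53  -0.141  0.247]
scene tin 0.04 0.1 0.162 [ 0.421 -0.002  0.044]
scene tin 0.1 0.2 0.116 [ 0.501 -0.073  0.2  ]
scene tin 0.2 0.4 0.079 [ 0.505 -0.143  0.239]
shift [  0.9  -1.6 214.2] turn 0.0
```

Request:
jog_arm(moves=[[1,-1.5,45,0,40],[0,0,45,0,40],[0,0,45,0,40],[0,0,40,0,40],[0,0,25,0,40],[0,0,8,0,40],[0,0,4,0,40],[0,0,0,0,40]])

```text
clock: 7.1
ee_pos: [0.6047, -0.28, 0.0144]
tcp_rot: [179.9, 0.2, 121.6]
ft_force: [0.4, -0.0, 0.0]
gripper_width: 0.0497
grip_force: 41.8
```

Request:
jog_arm(moves=[[0,0,3,0,40],[0,0,0,0,40],[0,0,0,0,56],[0,0,0,0,64],[0,0,0,0,64]])

```text
clock: 7.6
ee_pos: [0.6028, -0.2791, 0.0092]
tcp_rot: [-180.0, -0.0, 121.6]
ft_force: [-0.5, 0.5, 0.0]
gripper_width: 0.0637
grip_force: 0.0
```

Request:
jog_arm(moves=[[0,0,-20,0,64],[0,0,-40,0,75],[0,0,-45,0,75],[0,0,-45,0,75],[0,0,-45,0,75],[0,0,-45,0,75],[0,0,-45,0,75],[0,0,0,0,75]])

```text
clock: 8.4
ee_pos: [0.6056, -0.2816, 0.3021]
tcp_rot: [179.6, 0.6, 121.6]
ft_force: [1.8, -0.7, 0.9]
gripper_width: 0.075
grip_force: 0.0
```

```bash
python3 - <<'E'
from h import *; from plant import env
d=snap("w5"); s=env.observe(); print(s["ee_pos"],s["tcp_rot"])
hsv=cv2.cvtColor(d["color"],cv2.COLOR_RGB2HSV); m=(hsv[...,1]>90)&(hsv[...,2]>110)
p=wpix(d,[.604,-.28,.02]).astype(int); print(p)
cv2.imwrite("pics/c2.png",cv2.resize(d["color"][p[1]-50:p[1]+50,p[0]-60:p[0]+60,::-1],None,fx=4,fy=4))
go(s,.4515,.353,.26,73.1)
E
```

```text
[ 0.60427213 -0.28058209  0.2983675 ] [179.74194371   0.33543683 121.55589722]
[315 188]
shift [ 561.8 -330.4   38.4] turn 0.846
```

View pics/c2.png

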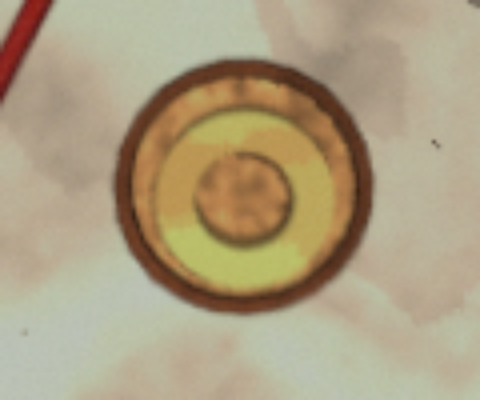

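The crop shows the tape lying flat inside the small round tray. Next is the carton.

Request:
jog_arm(moves=[[0,0,-20,0.141,80],[0,0,0,0.141,80],[0,0,0,0.141,80],[0,0,0,0.141,80],[0,0,0,0.141,80],[0,0,0,0.141,80],[40,-23.5,0,0,80],[40,-23.5,0,0,80]])

```text
clock: 9.25
ee_pos: [0.5798, -0.189, 0.3119]
tcp_rot: [-179.8, 0.1, 72.9]
ft_force: [1.0, 1.5, 1.7]
gripper_width: 0.0802
grip_force: 0.0
```

Request:
jog_arm(moves=[[40,-23.5,0,0,80],[40,-23.5,0,0,80],[40,-23.5,0,0,80],[40,-23.5,0,0,80],[40,-23.5,0,0,80],[40,-23.5,0,0,80],[40,-23.5,0,0,80],[40,-23.5,0,0,80]])

```text
clock: 10.05
ee_pos: [0.4926, 0.1734, 0.3129]
tcp_rot: [-179.9, 0.1, 73.1]
ft_force: [0.7, 0.7, -0.1]
gripper_width: 0.0802
grip_force: 0.0
```

Request:
jog_arm(moves=[[40,-23.5,0,0,80],[40,-23.5,0,0,80],[40,-23.5,20,0,80],[40,-23.5,40,0,80],[0,0,45,0,80],[0,0,0,0,80]])

```text
clock: 10.65
ee_pos: [0.4476, 0.3415, 0.2094]
tcp_rot: [-179.6, 0.8, 73.3]
ft_force: [-0.7, -0.8, -0.6]
gripper_width: 0.0801
grip_force: 0.0
```

```bash
python3 - <<'E'
from h import *; from plant import env
d=snap("w6"); s=env.observe(); print(s["ee_pos"],s["tcp_rot"],s["q"].round())
hsv=cv2.cvtColor(d["color"],cv2.COLOR_RGB2HSV); m=(hsv[...,1]>110)&(hsv[...,2]>90)
c,st=comp(m,wpix(d,[.4515,.353,.034])); r=rect(wray(d,c,.034)); print(st,*r)
go(s,r[0][0]/1e3,r[0][1]/1e3,.012,73.1)
E
```

```text
[0.45047745 0.34161467 0.21316735] [-179.77562025    0.47532167   73.13385046] [-62.  17.  26. 101.  -8.  64. -51.]
[ 286  135   72  122 6370] [452.4 354.9] [109.5  61.1] 73.0
shift [ 13.3  -2.  201.2] turn 0.001
```

View pics/w6.png

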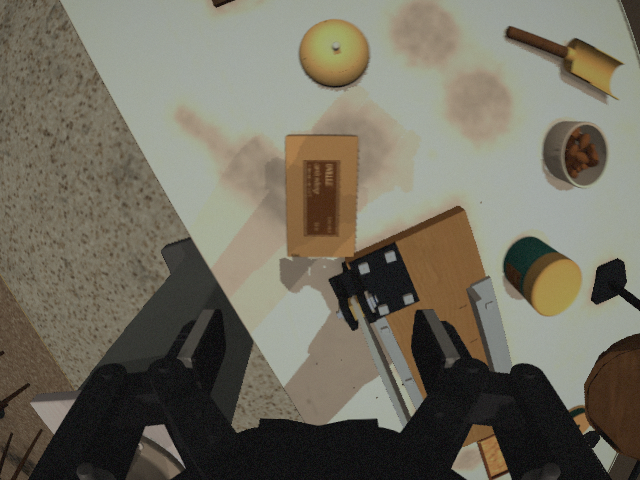

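The wrist picture shows the carton at (321,196), square to the fingers, with the cutter pivot near its end at (345,300). I grip 8 mm beyond the centre, away from the pivot.

Request:
jog_arm(moves=[[21,-2,45,0,80],[0,0,45,0,80],[0,0,45,0,80],[0,0,40,0,80],[0,0,22,0,80],[0,0,9,0,80],[0,0,0,0,80],[0,0,0,0,80]])

```text
clock: 11.5
ee_pos: [0.4592, 0.3649, 0.0131]
tcp_rot: [179.9, -0.2, 73.0]
ft_force: [-1.2, 0.0, -0.5]
gripper_width: 0.0799
grip_force: 0.0
```

Request:
jog_arm(moves=[[0,0,0,0,50],[0,0,0,0,50],[0,0,0,0,50],[0,0,0,0,50],[0,0,-10,0,50],[0,0,-20,0,50],[0,0,-40,0,50],[0,0,0,0,50]], squeeze=70)

```text
clock: 12.3
ee_pos: [0.4608, 0.3665, 0.0867]
tcp_rot: [179.7, -0.5, 73.1]
ft_force: [-0.3, 1.2, -0.9]
gripper_width: 0.0602
grip_force: 76.5
```

```bash
python3 - <<'E'
from h import *; from plant import env
d=snap("w7"); s=env.observe(); print(s["ee_pos"],s["tcp_rot"],s["ft_force"])
E
```

```text
[0.45926511 0.36569752 0.08441005] [179.81058441  -0.3568242   73.10199941] [-0.01903619 -0.52065302 -0.75864982]
```

View pics/w7.png

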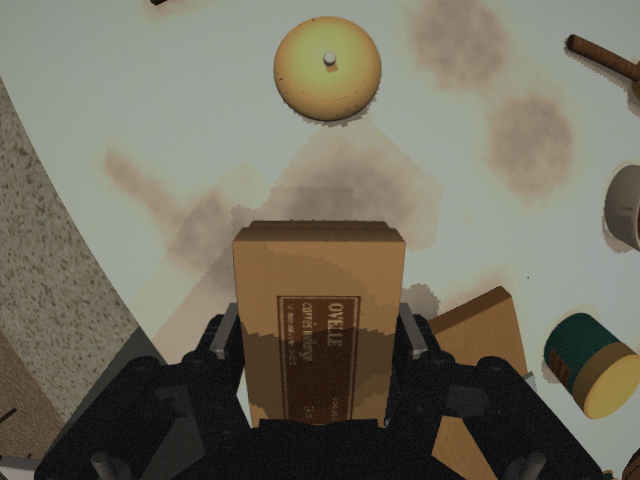

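The picture shows the carton gripped level, its front top edge near row 240.

```bash
python3 - <<'E'
from h import *; from plant import env
d=dict(np.load("pics/w7.npz")); s=env.observe(); p=s["ee_pos"]
a=np.radians(s["tcp_rot"][2]); e=(wray(d,[(320,240)],p[2]+.021)[0]-p[:2])@[np.cos(a),np.sin(a)]; print("front edge",e,"offset",.055-e)
o=.055-e; b=np.radians(99.6); go(s,.6283+o*np.cos(b),-.1236+o*np.sin(b),.34,99.6)
E
```

```text
front edge 0.04309945757251474 offset 0.011900542427485263
shift [-498.7   85.1 -255.6] turn -0.462
```

Request:
jog_arm(moves=[[0,0,-45,0,50],[0,0,-45,0,50],[0,0,-45,0,50],[0,0,-45,0,50],[0,0,-45,0,50],[0,0,-32,0,50]])

```text
clock: 12.95
ee_pos: [0.4573, 0.364, 0.3405]
tcp_rot: [180.0, -0.1, 73.1]
ft_force: [0.3, -0.2, -1.7]
gripper_width: 0.0604
grip_force: 76.8
```

Request:
jog_arm(moves=[[0,0,0,-0.1155,50],[0,0,0,-0.1155,50],[0,0,0,-0.1155,50],[0,0,0,-0.1155,50],[-41.5,7,0,0,50],[-41.5,7,0,0,50],[-41.5,7,0,0,50],[-41.5,7,0,0,50]])

```text
clock: 13.75
ee_pos: [0.512, 0.2032, 0.337]
tcp_rot: [-179.9, 0.0, 99.6]
ft_force: [1.5, 0.9, -0.9]
gripper_width: 0.0602
grip_force: 76.8
```

Request:
jog_arm(moves=[[-41.5,7,0,0,50],[-41.5,7,0,0,50],[-41.5,7,0,0,50],[-41.5,7,0,0,50],[-41.5,7,0,0,50],[-41.5,7,0,0,50],[-41.5,7,0,0,50],[-41.5,7,0,0,50]])

```text
clock: 14.55
ee_pos: [0.6226, -0.1142, 0.3368]
tcp_rot: [-179.9, -0.1, 99.6]
ft_force: [0.8, 0.5, -0.9]
gripper_width: 0.0604
grip_force: 76.8
```

```bash
python3 - <<'E'
from h import *; from plant import env
s=env.observe(); print(s["ee_pos"],s["tcp_rot"],s["q"].round())
o=.0119; b=np.radians(99.6); go(s,.6283+o*np.cos(b),-.1236+o*np.sin(b),.019,99.6)
E
```

```text
[ 0.62260047 -0.11417077  0.33683515] [-1.79899759e+02 -6.39482172e-02  9.95923352e+01] [-21.  21.  38.  82. -13.  81.  27.]
shift [  1.7   4.  317.8] turn -0.0
```

Request:
jog_arm(moves=[[1.5,4,45,0,50],[0,0,45,0,50],[0,0,45,0,50],[0,0,45,0,50],[0,0,45,0,50],[0,0,45,0,50],[0,0,20,0,50],[0,0,10,0,50]])

```text
clock: 15.35
ee_pos: [0.6238, -0.11, 0.0342]
tcp_rot: [-179.6, -0.1, 99.6]
ft_force: [-0.2, -0.1, -0.7]
gripper_width: 0.0603
grip_force: 76.7
```

Request:
jog_arm(moves=[[0,0,8,0,50],[0,0,4,0,50],[0,0,3,0,50],[0,0,0,0,50]])

```text
clock: 15.75
ee_pos: [0.6271, -0.1108, 0.0236]
tcp_rot: [179.9, 0.0, 99.6]
ft_force: [-0.2, 0.2, -2.1]
gripper_width: 0.0604
grip_force: 76.7
```

Request:
jog_arm(moves=[[0,0,3,0,50],[0,0,2,0,50],[0,0,0,0,50]])

```text
clock: 16.05
ee_pos: [0.6265, -0.1107, 0.0178]
tcp_rot: [-180.0, -0.0, 99.6]
ft_force: [0.1, 0.4, -1.2]
gripper_width: 0.0606
grip_force: 76.7
```

Request:
jog_arm(moves=[[0,0,2,0,50],[0,0,1,0,50],[0,0,0,0,50]])

```text
clock: 16.35
ee_pos: [0.6268, -0.1108, 0.0173]
tcp_rot: [180.0, -0.1, 99.6]
ft_force: [-5.6, 1.2, 13.2]
gripper_width: 0.0606
grip_force: 78.5
```

Contact at the tray floor: release and rise.

Request:
jog_arm(moves=[[0,0,0,0,64],[0,0,0,0,72],[0,0,0,0,74],[0,0,-20,0,76],[0,0,-40,0,76],[0,0,-45,0,76],[0,0,-45,0,76],[0,0,-45,0,76]])

```text
clock: 17.15
ee_pos: [0.6263, -0.1108, 0.2113]
tcp_rot: [-180.0, -0.0, 99.6]
ft_force: [0.3, 1.1, -0.6]
gripper_width: 0.0761
grip_force: 0.0
```

Request:
jog_arm(moves=[[0,0,-45,0,76],[0,0,-45,0,76],[0,0,-20,0,76],[0,0,0,0,76]])

```text
clock: 17.55
ee_pos: [0.6283, -0.1117, 0.3237]
tcp_rot: [179.6, 0.1, 99.6]
ft_force: [0.3, 0.1, -0.5]
gripper_width: 0.0763
grip_force: 0.0
```

```bash
python3 - <<'E'
from h import *; from plant import env
d=snap("w8"); s=env.observe(); print(s["ee_pos"],s["tcp_rot"])
c=wpix(d,[.6283,-.1236,.034]); print(c)
go(s,.650,.215,.33,108)
E
```

```text
[ 0.62720364 -0.11116834  0.32106077] [1.79838721e+02 3.41782932e-02 9.95699668e+01]
[314.73360666 200.79473453]
shift [303.2 122.5  -8.9] turn -0.147
```

View pics/w8.png

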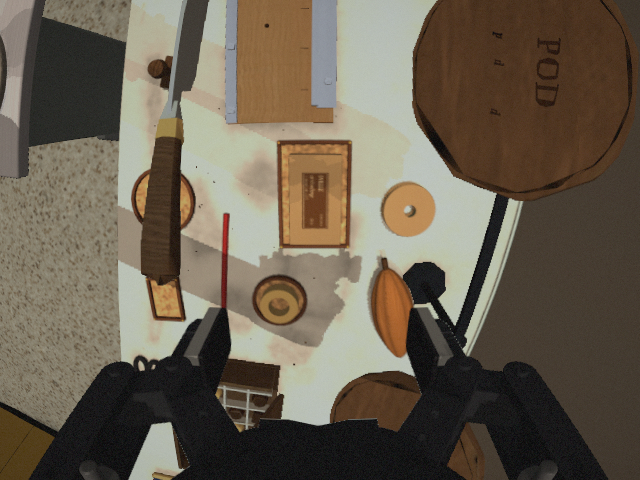

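The picture shows the carton centred in its tray at (315,194) and the tape still in its tray at (279,299). The tin is next.

Request:
jog_arm(moves=[[0,0,-10,-0.147,80],[38,15.3,0,0,80],[38,15.3,0,0,80],[38,15.3,0,0,80],[38,15.3,0,0,80],[38,15.3,0,0,80],[38,15.3,0,0,80],[38,15.3,0,0,80]])

```text
clock: 18.4
ee_pos: [0.6452, 0.177, 0.3272]
tcp_rot: [-179.8, -0.0, 108.0]
ft_force: [0.5, -1.0, -0.2]
gripper_width: 0.0801
grip_force: 0.0
```

Request:
jog_arm(moves=[[38,15.3,0,0,80],[0,0,30,0,80],[0,0,40,0,80],[0,0,10,0,80],[0,0,0,0,80]])

```text
clock: 18.9
ee_pos: [0.6472, 0.2156, 0.2464]
tcp_rot: [-179.6, 0.0, 108.0]
ft_force: [0.6, 0.2, 0.4]
gripper_width: 0.0797
grip_force: 0.0
```

```bash
python3 - <<'E'
from h import *; from plant import env
d=snap("w9"); s=env.observe(); print(s["ee_pos"],s["tcp_rot"],s["q"].round())
hsv=cv2.cvtColor(d["color"],cv2.COLOR_RGB2HSV); m=(hsv[...,0]>15)&(hsv[...,0]<35)&(hsv[...,1]>100)&(hsv[...,2]>100)
c,st=comp(m,wpix(d,[.650,.215,.075])); r=rect(wray(d,c,.075)); print(wpix(d,[.650,.215,.075]),st,*r)
(cx,cy),rad=cv2.minEnclosingCircle((wray(d,c,.075)*1000).astype(np.float32)); print(cx,cy,rad)
go(s,cx/1e3,cy/1e3,.033)
E
```

```text
[0.64870992 0.21571486 0.24904113] [-1.79884184e+02  1.35749418e-02  1.07962422e+02] [-42.  28.  30.  82. -15.  73.   7.]
[322.17082699 218.88482264] [ 291  181   69   68 3737] [651.4 218.9] [59.7 60.5] 18.1
651.2650756835938 218.91754150390625 30.938425064086914
shift [  2.3   3.4 216. ] turn 0.0
```

View pics/w9.png

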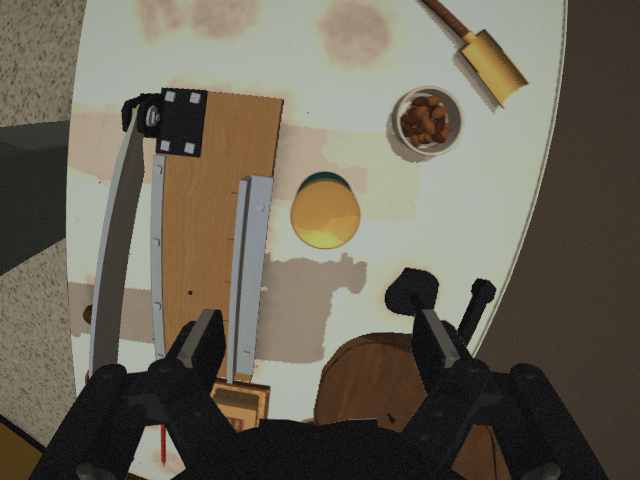

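The picture shows the tin lid at (326,213), clear of the cutter board and the sign foot.

Request:
jog_arm(moves=[[2,3,45,0,80],[0,0,45,0,80],[0,0,45,0,80],[0,0,45,0,80],[0,0,30,0,80],[0,0,9,0,80],[0,0,0,0,80],[0,0,0,0,80]])

```text
clock: 19.75
ee_pos: [0.6537, 0.2193, 0.0338]
tcp_rot: [179.7, -0.0, 108.0]
ft_force: [0.3, -0.4, 0.8]
gripper_width: 0.0798
grip_force: 0.0
```

Request:
jog_arm(moves=[[0,0,0,0,50],[0,0,0,0,50],[0,0,0,0,50],[0,0,0,0,50],[0,0,-10,0,50],[0,0,-30,0,50],[0,0,-45,0,50],[0,0,0,0,50]], squeeze=70)

```text
clock: 20.55
ee_pos: [0.6561, 0.2197, 0.1236]
tcp_rot: [179.2, -0.0, 108.0]
ft_force: [1.0, -0.4, -0.8]
gripper_width: 0.0584
grip_force: 75.6
```

```bash
python3 - <<'E'
from h import *; from plant import env
s=env.observe(); print(s["ee_pos"],s["tcp_rot"],s["ft_force"])
go(s,.425,-.164,.37)
E
```

```text
[0.65613322 0.21966021 0.12364317] [ 1.79240797e+02 -1.99183215e-02  1.07973311e+02] [ 1.01805112 -0.35163844 -0.84303856]
shift [-293.6 -338.2 -246.4] turn 0.0
```

Request:
jog_arm(moves=[[0,0,-45,0,50],[0,0,-45,0,50],[0,0,-45,0,50],[0,0,-45,0,50],[0,0,-45,0,50],[0,0,-22,0,50],[-29.4,-33.8,0,0,50],[-29.4,-33.8,0,0,50]])

```text
clock: 21.35
ee_pos: [0.6048, 0.1423, 0.3632]
tcp_rot: [179.9, 0.0, 108.2]
ft_force: [0.1, -1.1, -1.1]
gripper_width: 0.0587
grip_force: 76.3
```

Request:
jog_arm(moves=[[-29.4,-33.8,0,0,50],[-29.4,-33.8,0,0,50],[-29.4,-33.8,0,0,50],[-29.4,-33.8,0,0,50],[-29.4,-33.8,0,0,50],[-29.4,-33.8,0,0,50],[-29.4,-33.8,0,0,50],[-29.4,-33.8,0,0,50]])

```text
clock: 22.15
ee_pos: [0.4189, -0.1667, 0.3627]
tcp_rot: [180.0, -0.1, 108.0]
ft_force: [1.2, 0.5, -1.7]
gripper_width: 0.0586
grip_force: 76.3
```

```bash
python3 - <<'E'
from h import *; from plant import env
d=snap("w10"); s=env.observe(); print(s["ee_pos"],s["tcp_rot"],s["q"].round(),s["gripper_width"])
hsv=cv2.cvtColor(d["color"],cv2.COLOR_RGB2HSV); m=(hsv[...,1]>90)&(hsv[...,2]>110)
p=wpix(d,[.428,-.163,.004]); c,st=comp(m,p); print(p,st,*rect(wray(d,c,.004)))
go(s,.426,-.164,.041)
E
```

```text
[ 0.414056   -0.17538912  0.36294798] [-1.79885547e+02  4.61410780e-02  1.07274247e+02] [-31.  -5.  45. 103.   4.  81.  31.] 0.058907458675709075
[324.97624813 181.81021909] [ 290  150   65   64 3096] [ 424.1 -165. ] [85.2 82.1] 57.1
shift [  7.3  14.8 321.9] turn 0.0
```

View pics/w10.png

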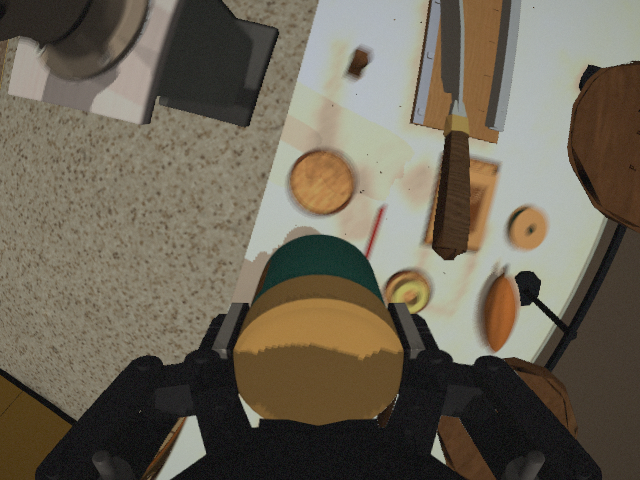

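The view is blurred because the arm is still settling. The tray is at (323,182) and the tin is held at (318,350). I let it settle and look again.

Request:
jog_arm(moves=[[0,0,0,0,50],[0,0,0,0,50],[0,0,0,0,50]])

```text
clock: 22.5
ee_pos: [0.4211, -0.1639, 0.3627]
tcp_rot: [-180.0, -0.0, 108.1]
ft_force: [0.5, 0.4, -1.5]
gripper_width: 0.0589
grip_force: 76.4
```

```bash
python3 - <<'E'
from h import *; from plant import env
d=snap("w11"); s=env.observe(); print(s["ee_pos"],s["tcp_rot"],s["q"].round(),s["gripper_width"])
hsv=cv2.cvtColor(d["color"],cv2.COLOR_RGB2HSV); m=(hsv[...,1]>90)&(hsv[...,2]>110)
p=wpix(d,[.428,-.163,.004]); c,st=comp(m,p); print(p,st,*rect(wray(d,c,.004)))
go(s,.427,-.164,.041)
E
```

```text
[ 0.42116344 -0.16383317  0.36264776] [-1.79974292e+02 -3.54149626e-03  1.08136079e+02] [-31.  -5.  44. 103.   3.  81.  30.] 0.05861462347095649
[323.02282101 183.12522306] [ 293  151   61   60 2854] [ 427.  -160.1] [81.9 81.8] 18.1
shift [ -2.    5.5 321.6] turn 0.0
```

Request:
jog_arm(moves=[[0,5,40,0,50],[0,0,45,0,50],[0,0,45,0,50],[0,0,40,0,50],[0,0,30,0,50],[0,0,30,0,50],[0,0,0,0,50]])

```text
clock: 23.25
ee_pos: [0.4225, -0.1618, 0.1293]
tcp_rot: [-179.5, -0.2, 108.1]
ft_force: [0.0, 0.3, -2.0]
gripper_width: 0.0586
grip_force: 76.3
```

Request:
jog_arm(moves=[[0,0,30,0,50],[0,0,30,0,50],[0,0,15,0,50],[0,0,5,0,50],[0,0,0,0,50]])

```text
clock: 23.75
ee_pos: [0.4264, -0.1633, 0.0535]
tcp_rot: [180.0, 0.0, 108.1]
ft_force: [-0.5, 0.1, -1.0]
gripper_width: 0.0588
grip_force: 76.3
```

Request:
jog_arm(moves=[[0,0,8,0,50],[0,0,4,0,50],[0,0,1,0,50],[0,0,0,0,50],[0,0,0,0,50]])

```text
clock: 24.25
ee_pos: [0.4256, -0.1636, 0.04]
tcp_rot: [180.0, 0.0, 108.0]
ft_force: [0.7, 0.2, -1.9]
gripper_width: 0.0587
grip_force: 76.3
```

Request:
jog_arm(moves=[[0,0,2,0,50],[0,0,1,0,50],[0,0,0,0,50]])

```text
clock: 24.55
ee_pos: [0.4258, -0.1637, 0.0377]
tcp_rot: [180.0, -0.0, 108.0]
ft_force: [-2.0, 0.9, 9.3]
gripper_width: 0.0584
grip_force: 77.7
```

Contact: release and rise, then view.

Request:
jog_arm(moves=[[0,0,0,0,64],[0,0,0,0,74],[0,0,0,0,80],[0,0,0,0,80],[0,0,-30,0,80],[0,0,-45,0,80],[0,0,-45,0,80],[0,0,-45,0,80]])

```text
clock: 25.35
ee_pos: [0.4249, -0.1637, 0.2032]
tcp_rot: [-180.0, -0.0, 108.0]
ft_force: [1.1, 0.7, -0.3]
gripper_width: 0.0797
grip_force: 0.0
```

Request:
jog_arm(moves=[[0,0,-45,0,80],[0,0,-45,0,80],[0,0,-35,0,80],[0,0,0,0,70],[0,0,0,0,60],[0,0,0,0,60]])

```text
clock: 25.95
ee_pos: [0.4245, -0.1633, 0.3255]
tcp_rot: [-179.9, -0.1, 108.0]
ft_force: [-0.7, -0.5, 0.2]
gripper_width: 0.06
grip_force: 0.0
```

```bash
python3 - <<'E'
from h import *; from plant import env
d=snap("w12"); s=env.observe(); print(s["ee_pos"],s["tcp_rot"],s["q"].round())
p=wpix(d,[.4275,-.162,.079]); print(p)
hsv=cv2.cvtColor(d["color"],cv2.COLOR_RGB2HSV)
m=(hsv[...,0]>15)&(hsv[...,0]<35)&(hsv[...,1]>100)&(hsv[...,2]>130)
c,st=comp(m,p); print(st,*rect(wray(d,c,.079)))
# stamp: dark brown blob seen ahead
q=wpix(d,[.4208,.0075,.03]); m=(hsv[...,1]>90)&(hsv[...,2]<120); c,st=comp(m,q); print("stamp",q,st,*rect(wray(d,c,.03)))
go(s,.421,.0075,.3,90)
E
```

```text
[ 0.42446649 -0.16328951  0.32532436] [-1.79839738e+02 -6.22240157e-02  1.07985627e+02] [-35.  -3.  49. 106.   3.  76.  31.]
[321.55006511 199.25837607]
[ 289  173   63   55 2565] [ 427.3 -163.2] [64.5 60.2] 22.6
stamp [361.2490537   54.48305079] [347  39  27  35 541] [420.8   5.3] [40.6 22.2] 83.0
shift [170.8  -3.5  25.3] turn 0.314
```

View pics/w12.png

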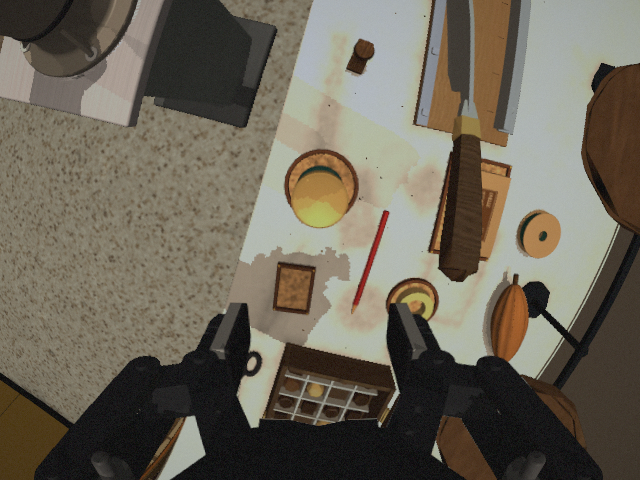

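The picture shows the tin upright in its tray at (320,197). The stamp is at (361,55) and its tray at (295,287). The stamp is next.

Request:
jog_arm(moves=[[0,0,0,0.105,50],[0,0,0,0.105,50],[0,0,0,0.104,50],[40,-1,0,0,50],[40,-1,0,0,50],[40,-1,0,0,50],[40,-0.5,0,0,50],[11,0,0,0,50]])

```text
clock: 26.8
ee_pos: [0.4208, 0.012, 0.3252]
tcp_rot: [-179.8, 0.0, 90.4]
ft_force: [0.0, -0.0, 1.2]
gripper_width: 0.0498
grip_force: 0.0
```

Request:
jog_arm(moves=[[0,0,40,0,50],[0,0,40,0,50],[0,0,20,0,50],[0,0,0,0,50],[0,0,0,0,50],[0,0,0,0,50]])

```text
clock: 27.4
ee_pos: [0.4229, 0.0072, 0.228]
tcp_rot: [179.9, -0.0, 90.0]
ft_force: [-0.3, 1.0, 0.1]
gripper_width: 0.0502
grip_force: 0.0
```

```bash
python3 - <<'E'
from h import *; from plant import env
d=snap("w13"); s=env.observe(); print(s["ee_pos"],s["tcp_rot"],s["q"].round())
hsv=cv2.cvtColor(d["color"],cv2.COLOR_RGB2HSV)
q=wpix(d,[.4208,.0075,.05]); print(q); m=(hsv[...,1]>90)&(hsv[...,2]<130); c,st=comp(m,q); print("stamp",st)
for z in(.0,.012,.06): print(z,*rect(wray(d,c,z)))
W=np.array(q,int); cv2.imwrite("pics/c3.png",cv2.resize(d["color"][max(W[1]-60,0):W[1]+60,W[0]-80:W[0]+80,::-1],None,fx=4,fy=4)); print(max(W[1]-60,0),W[0]-80)
E
```

```text
[0.42302574 0.00737644 0.22812116] [ 1.79856591e+02 -4.18257924e-02  8.99848068e+01] [-42.  -2.  35. 118.   1.  63.  -8.]
[315.52041494 215.21029117]
stamp [304 182  24  43 861]
0.0 [420.5   7.1] [44.  23.7] 89.9
0.012 [420.6   9.8] [42.6 22.9] 89.9
0.06 [420.8  20.7] [36.9 19.8] 89.9
155 235
```

View pics/c3.png

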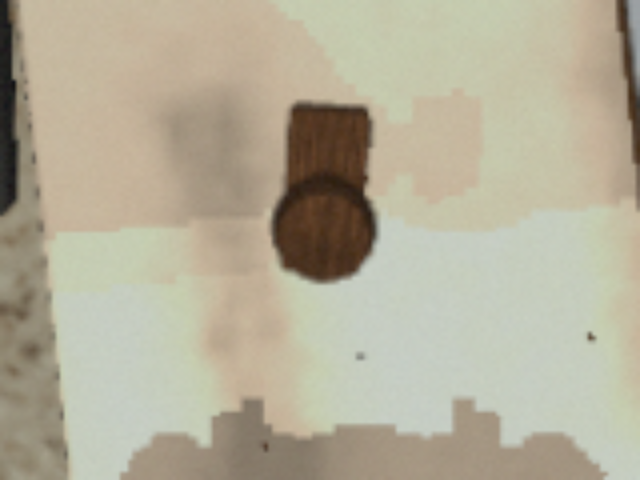

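The crop shows the stamp's knob at crop (325,230), that is (316,212) in the image, with the foot lying along the world y axis.

Request:
jog_arm(moves=[[1,-2.5,40,0,50],[0,0,40,0,50],[0,0,40,0,50],[0,0,40,0,50],[0,0,25,0,50],[0,0,12,0,50],[0,0,0,0,50],[0,0,0,0,50]])

```text
clock: 28.25
ee_pos: [0.4209, 0.0086, 0.031]
tcp_rot: [179.9, -0.0, 90.0]
ft_force: [-0.5, 0.5, 0.4]
gripper_width: 0.0498
grip_force: 0.0
```

Request:
jog_arm(moves=[[0,0,0,0,10],[0,0,0,0,10],[0,0,0,0,10],[0,0,0,0,10],[0,0,0,0,10],[0,0,-15,0,10],[0,0,-30,0,10],[0,0,0,0,10]], squeeze=40)

```text
clock: 29.05
ee_pos: [0.4223, 0.0088, 0.0778]
tcp_rot: [179.6, -0.1, 90.0]
ft_force: [1.3, 0.7, -1.0]
gripper_width: 0.0213
grip_force: 39.4
```

```bash
python3 - <<'E'
from h import *; from plant import env
d=snap("w14"); s=env.observe(); print(s["ee_pos"],s["tcp_rot"],s["ft_force"],s["gripper_width"])
go(s,.4355,-.3095,.36,99.6)
cv2.imwrite("pics/c4.png",d["color"][180:480,160:480,::-1])
E
```

```text
[0.42110343 0.00896455 0.07649934] [ 1.79736814e+02 -1.18098936e-01  9.00279800e+01] [ 0.46909973  1.39070416 -1.5238825 ] 0.02164368199584668
shift [-316.4  -38.9 -283.5] turn -0.167
```

View pics/c4.png

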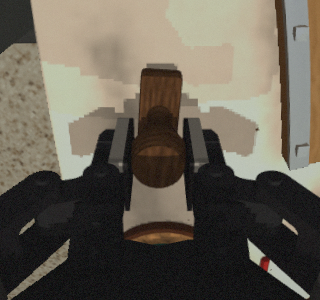

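The crop shows the stamp held by its knob, with the foot aligned to the tool. I lift and carry it.

Request:
jog_arm(moves=[[0,0,-44,0,10],[0,0,-44,0,10],[0,0,-44,0,10],[0,0,-44,0,10],[0,0,-44,0,10],[0,0,-44,0,10],[0,0,0,-0.084,10],[0,0,0,-0.083,10]])

```text
clock: 29.9
ee_pos: [0.4198, 0.0087, 0.3396]
tcp_rot: [179.9, -0.1, 99.8]
ft_force: [-0.8, 0.4, -1.1]
gripper_width: 0.0211
grip_force: 39.5
```

Request:
jog_arm(moves=[[-39.5,-4.9,0,0,10],[-39.5,-4.9,0,0,10],[-39.5,-4.9,0,0,10],[-39.5,-4.9,0,0,10],[-39.5,-4.9,0,0,10],[-39.5,-4.9,0,0,10],[-39.5,-4.9,0,0,10],[-39.5,-4.9,0,0,10]])

```text
clock: 30.7
ee_pos: [0.4335, -0.3103, 0.3381]
tcp_rot: [-180.0, -0.1, 99.7]
ft_force: [0.8, 0.3, 0.5]
gripper_width: 0.0214
grip_force: 39.5
```

Request:
jog_arm(moves=[[0,0,40,0,10],[0,0,40,0,10],[0,0,30,0,10],[0,0,0,0,10],[0,0,0,0,10],[0,0,0,0,10]])

```text
clock: 31.3
ee_pos: [0.4343, -0.3104, 0.2305]
tcp_rot: [179.9, 0.1, 99.6]
ft_force: [-0.0, 0.3, -0.3]
gripper_width: 0.0211
grip_force: 39.5
```

```bash
python3 - <<'E'
from h import *; from plant import env
d=snap("w15"); s=env.observe(); print(s["ee_pos"],s["tcp_rot"],s["q"].round(),s["gripper_width"])
hsv=cv2.cvtColor(d["color"],cv2.COLOR_RGB2HSV); m=(hsv[...,1]>90)&(hsv[...,2]>110)
p=wpix(d,[.4355,-.3095,.004]); c,st=comp(m,p); r=rect(wray(d,c,.004)); print(p,st,*r)
go(s,r[0][0]/1e3,r[0][1]/1e3,.036,99.6)
E
```

```text
[ 0.4344118  -0.31042876  0.23063606] [1.79835198e+02 1.05033224e-01 9.95978853e+01] [-18.  19.  61. 105. -18.  66.  58.] 0.021157741250042647
[318.95106828 202.32829396] [ 298  172   42   59 2426] [ 434.9 -308.7] [42.5 60.5] 9.5
shift [  1.6   0.8 194.6] turn -0.0
```

Request:
jog_arm(moves=[[1.5,1,45,0,10],[0,0,45,0,10],[0,0,45,0,10],[0,0,30,0,10],[0,0,15,0,10],[0,0,10,0,10],[0,0,2,0,10],[0,0,0,0,10]])

```text
clock: 32.15
ee_pos: [0.4352, -0.3087, 0.0381]
tcp_rot: [179.9, 0.1, 99.6]
ft_force: [0.3, -0.1, -1.0]
gripper_width: 0.0208
grip_force: 39.5
```

Request:
jog_arm(moves=[[0,0,2,0,10],[0,0,1,0,10],[0,0,0,0,10]])

```text
clock: 32.45
ee_pos: [0.4352, -0.3087, 0.0353]
tcp_rot: [179.9, 0.1, 99.6]
ft_force: [-0.7, 1.3, 6.1]
gripper_width: 0.0211
grip_force: 40.0
```

Contact: release and rise, then check everything with the top camera.

Request:
jog_arm(moves=[[0,0,0,0,30],[0,0,0,0,45],[0,0,0,0,50],[0,0,0,0,50],[0,0,-20,0,50],[0,0,-45,0,50],[0,0,-45,0,50],[0,0,-45,0,50]])

```text
clock: 33.25
ee_pos: [0.4335, -0.3079, 0.1902]
tcp_rot: [-180.0, -0.0, 99.5]
ft_force: [1.3, 0.6, 0.3]
gripper_width: 0.0501
grip_force: 0.0
```

Request:
jog_arm(moves=[[0,0,-45,0,50],[0,0,-45,0,50],[0,0,-45,0,50],[0,0,0,0,50],[0,0,0,0,50],[0,0,0,0,50]])

```text
clock: 33.85
ee_pos: [0.4334, -0.3073, 0.3225]
tcp_rot: [-179.9, -0.1, 99.6]
ft_force: [-0.1, 0.4, 0.5]
gripper_width: 0.0501
grip_force: 0.0
```

```bash
python3 - <<'E'
from h import *
from plant import imaging
d=snap("w16"); cv2.imwrite("pics/fin.png",d["color"][:,:,::-1])
hsv=cv2.cvtColor(d["color"],cv2.COLOR_RGB2HSV); print(wpix(d,[.435,-.309,.06]))
e=imaging.get_image("scene"); cv2.imwrite("pics/fin_s.png",cv2.resize(e["color"][200:440,260:500,::-1],None,fx=2.4,fy=2.4))
W=world(e)
for n,c,h in [("tin",(.4275,-.162),.079),("tape",(.6038,-.28),.022),("box",(.6283,-.1236),.038),("stamp",(.435,-.309),.064)]:
    r=np.hypot(W[...,0]-c[0],W[...,1]-c[1]); P=W[(r<.07)&(W[...,2]>h-.008)&(W[...,2]<h+.02)]; print(n,c,np.round((P.min(0)+P.max(0))/2,4),np.median(P[:,2]).round(4),len(P))
E
```

```text
[319.66333792 198.41628812]
tin (0.4275, -0.162) [ 0.4242 -0.1642  0.0772] 0.0779 744
tape (0.6038, -0.28) [ 0.6047 -0.2791  0.0202] 0.0214 450
box (0.6283, -0.1236) [ 0.6262 -0.1241  0.0365] 0.038 1298
stamp (0.435, -0.309) [ 0.433  -0.3092  0.061 ] 0.0605 115
```

View pics/fin_s.png

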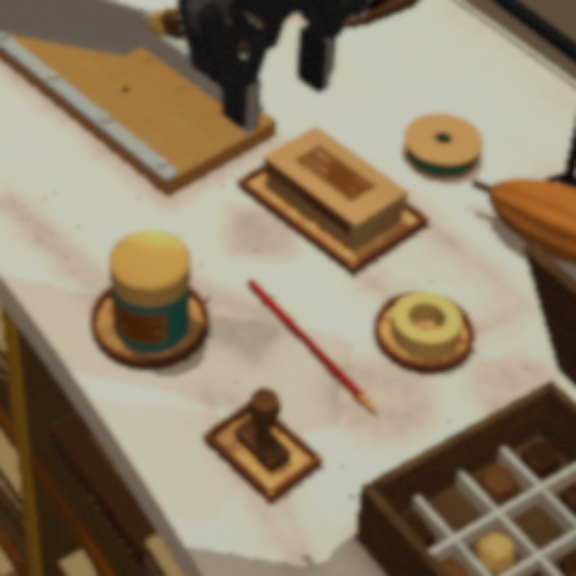

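The picture shows the tin (150,290), tape (425,325), carton (337,190) and stamp (263,430) each flat inside its own tray, with the robot clear. I hand it in.

```bash
python3 -c "
from plant import job; print(job.sign_off())"
```

```text
the job is handed in; nothing more can be done
None
```

The tin, tape, carton and stamp each stand upright and flat in their own trays, about 4 mm or less off centre by the last camera check, and the job was handed in at about 34 s; the sign-off gave no verdict.

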